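# Swap the bulb trays at the carving table

### The job

The tray of small bulbs was left pulled out of the rack: with the fingertips push it fully home, then hook a fingertip behind the front lip of the tray with the one big bulb and draw that tray out as far as it goes, so that the bulb is next to be carved. Pinch and lift nothing, neither lips nor bulbs, keep the hand off the bulbs and the dish, and leave them standing in their trays. The dish's tray stays shut, everything else stays where it is, and the hand ends clear.

Things in the scene. Friction and masses are not known exactly. Their poses are not given: they have to be found in the camera images.
- rack: the wooden board 250 x 425 x 8 mm fixed on the table that carries the three runners side by side, 135 mm apart; origin under its centre; x runs from the trays' fronts to their backs, away from the robot. Which tray sits on which runner varies
- tray_big (a joint): the tray that holds the one big bulb, nearly home at the start (0 to 0.012): open plywood tray 190 x 112 mm on a fixed runner; value in m, 0 fully home, grows as the tray slides out of the rack towards the robot (along -x of the rack), stop at 0.120; stays where it is left, takes about 2 N plus 12 N per m/s to move
- tray_small (a joint): the tray that holds three small bulbs, left out at the start (0.05 to 0.10): open plywood tray 190 x 112 mm on a fixed runner; value in m, 0 fully home, grows as the tray slides out of the rack towards the robot (along -x of the rack), stop at 0.120; stays where it is left, takes about 2 N plus 12 N per m/s to move
- tray_dish (a joint): the tray that holds a white dish, nearly home at the start (0 to 0.012): open plywood tray 190 x 112 mm on a fixed runner; value in m, 0 fully home, grows as the tray slides out of the rack towards the robot (along -x of the rack), stop at 0.120; stays where it is left, takes about 2 N plus 12 N per m/s to move
- tray_big_lip (a point): on the big bulb's tray: middle of the upper edge of its front lip, on the lip's inner (rear) face, about 62 mm above the table; moves with the tray; x points into the rack (the tray slides out along -x), y across the tray, z up. The lip is an upright board 112 mm wide, rising 43 mm above the tray's inner floor, 12 mm thick with its front board: the outer face is 12 mm to -x of this point
- tray_small_lip (a point): on the small bulbs' tray: middle of the upper edge of its front lip, on the lip's inner (rear) face, about 62 mm above the table; moves with the tray; x points into the rack (the tray slides out along -x), y across the tray, z up. The lip is an upright board 112 mm wide, rising 43 mm above the tray's inner floor, 12 mm thick with its front board: the outer face is 12 mm to -x of this point
- tray_dish_lip (a point): on the dish's tray: middle of the upper edge of its front lip, on the lip's inner (rear) face, about 62 mm above the table; moves with the tray; x points into the rack (the tray slides out along -x), y across the tray, z up. The lip is an upright board 112 mm wide, rising 43 mm above the tray's inner floor, 12 mm thick with its front board: the outer face is 12 mm to -x of this point
- tray_big_well (a point): middle of the empty well behind the front lip of the big bulb's tray, on the tray's inner floor (about 19 mm above the table); the well is 60 mm front to back (lip to crossbar) and 100 mm wide; the crossbar is 14 mm high, the side walls 21 mm above this floor; the other trays are alike
- bulb_big_mid (a point): centre of the big brown flower bulb, 70 mm diameter, 64 mm tall, 0.1 to 0.2 kg, standing loose on its flat root end in the rear of its tray; z up
- bulb_big: the same bulb; origin at the centre of its underside
- bulb_s0: one of the three small loose bulbs in the small bulbs' tray, 26 mm diameter, 30 mm tall, behind the crossbar; origin under its centre
- bulb_s1: one of the three small loose bulbs in the small bulbs' tray, 26 mm diameter, 30 mm tall, behind the crossbar; origin under its centre
- bulb_s2: one of the three small loose bulbs in the small bulbs' tray, 26 mm diameter, 30 mm tall, behind the crossbar; origin under its centre
- dish: white ceramic dish, 80 mm across, 22 mm high, loose in the dish's tray; origin under its centre
- mug: white mug 76 mm across, 85 mm high, on the table to the left of the rack; origin under its centre
- gouge: carving gouge 120 mm long lying on the table at the front right of the rack; origin under its middle
- bulb_loose: bulb 44 mm across, 45 mm high, on the table to the right of the rack; origin under its centre
- spray: clear bottle 64 mm across, 170 mm high, on the table to the right of the rack; origin under its centre
- carton: yellow box 110 x 70 x 45 mm high on the table to the left of the rack; origin under its centre
- jar: glass jar 60 mm across, 70 mm high, on the table at the front left of the rack; origin under its centre
Mind the look-alikes: they are no part of the job. What is shaped like the bulb_big but orange, red or yellow is not meant.

How it is judged (in metres and radians):
On the way, in this order (a step that is already met when the one before it is completed fails the run):
1. the small bulbs' tray is fully home (within 8 mm) while the big bulb's tray is still in (less than 25 mm out) (value of joint tray_small below 0.008 m and value of joint tray_big below 0.025 m), for 0.1 s.
2. the big bulb's tray is on its way out (30 to 100 mm), drawn by a finger behind its lip (value of joint tray_big between 0.03 and 0.1 m and contact force between the fingers and tray_big_c5 above 0.3 N), for 0.05 s.
3. the big bulb's tray is out to its stop (within 10 mm) (value of joint tray_big above 0.11 m), for 0.2 s.
At the end, for the whole second after the job is handed in: the big bulb's tray is out to its stop (within 10 mm) with the bulb standing still and upright in its rear part, the small bulbs' tray is home (within 8 mm) with its three bulbs in it, and the dish's tray is shut (within 20 mm) with the dish in it (value of joint tray_big above 0.11 m and value of joint tray_small below 0.008 m and value of joint tray_dish below 0.02 m and linear speed of bulb_big below 0.02 m/s and angle between bulb_big's own z axis and vertical below 0.2 rad and x of bulb_big_mid in the frame of tray_big_lip between 0.07 and 0.18 m and y of bulb_big_mid in the frame of tray_big_lip between -0.06 and 0.06 m and x of dish in the frame of tray_dish_lip between 0.07 and 0.18 m and y of dish in the frame of tray_dish_lip between -0.06 and 0.06 m and x of bulb_s0 in the frame of tray_small_lip between 0.06 and 0.18 m and y of bulb_s0 in the frame of tray_small_lip between -0.06 and 0.06 m and x of bulb_s1 in the frame of tray_small_lip between 0.06 and 0.18 m and y of bulb_s1 in the frame of tray_small_lip between -0.06 and 0.06 m and x of bulb_s2 in the frame of tray_small_lip between 0.06 and 0.18 m and y of bulb_s2 in the frame of tray_small_lip between -0.06 and 0.06 m); the robot touches nothing.
It fails at once if a lip is pinched: over 3 N on the front board of the big bulb's tray, or on the inner face of the small bulbs' tray's lip (contact force between the fingers and tray_big_c6 above 3 N or contact force between the fingers and tray_small_c5 above 3 N).
It fails at once if a bulb or the dish in a tray is touched (over 1 N) (contact force between any of the fingers, the arm and bulb_big above 1 N or contact force between any of the fingers, the arm and bulb_s0 above 1 N or contact force between any of the fingers, the arm and bulb_s1 above 1 N or contact force between any of the fingers, the arm and bulb_s2 above 1 N or contact force between any of the fingers, the arm and dish above 1 N).
It fails at once if a bulb or the dish is lifted (over 25 mm) or the big bulb is tipped over (height (world z) of any of bulb_big, bulb_s0, bulb_s1, bulb_s2, dish above 0.044 m or angle between bulb_big's own z axis and vertical above 0.5 rad).
It fails at once if the dish's tray is drawn out (over 30 mm) (value of joint tray_dish above 0.03 m).
It fails at once if something beside the rack is moved (over 30 mm) (distance of any of mug, gouge, bulb_loose, spray, carton, jar from where it was at the start of the episode above 0.03 m).
It also fails if it takes over 43 s, if anything falls off the work surface, if the arm or the gripper's body presses on something with over 40 N, if the wrist force passes 120 N, or if a joint passes its speed limit or range.

### The arm

A 7-joint arm with a two-finger parallel gripper is mounted at the origin on the work surface. World frame = base frame: x ahead of the robot, y to its left, z up, the work surface at z = 0. Lengths are in m, angles in degrees, forces in N, time in s.
With the tool pointing down it reaches from about 0.425 to 0.875 m from the base axis. Payload 4.7 kg.
Tool frame: the origin (TCP) lies midway between the tips of the shut fingers; the grasp point (between the pads) lies 19 mm behind it (env.grip_depth is the distance from the TCP to the grasp point, in m); z points along the fingers, y is the line along which they close (so a half turn about z gives the same grasp; the last joint's range is limited). The gripper opens to 87 mm and grips with 3 to 60 N. Pads are 19 mm wide; open, the fingers measure 117 mm over their backs; the gripper's body (75 mm by 190 mm) begins 51 mm behind the grasp point.
Start: joints at [67.443, 18.392, -4.016, 83.108, 1.295, 78.541, -3.26], TCP at [0.258, -0.597, 0.223] pointing down, gripper open.
Joint ranges: [-163.93, 163.93], [-17.29, 119.83], [-79.2, 71.16], [3.27, 140.29], [-89.18, 269.18], [5.43, 117.66], [-154.24, 154.24]. Speed limits (degrees/s): [147.25, 147.25, 180, 180, 180, 180, 180].

### API

Orientations are given as [roll, pitch, yaw] about the fixed x, y, z axes, in that order (R = Rz(yaw) Ry(pitch) Rx(roll)).
In Python, from cell import get_obs, optics, env, nets gives the robot as it stands.
- The arm moves only by the shell command python3 -m creep 'ROWS' [FORCE]. ROWS is JSON, a list of rows, each an object of numbers: "wx", "wy", "wz": the turn, a rotation vector about the tool's x, y, z in degrees; "tx", "ty", "tz": the shift along the tool's x, y, z in mm; "gripper": the opening, from -1 (shut) to 1 (fully open). A call has 1 to 5 rows; each row is the pose to reach, as a shift and turn from the pose commanded when the call began, along the tool's axes at that moment; what a row does not reach only later rows make up. A row lasts 1/12 s, in which the tool goes at most 41.7 mm and 7.16 degrees, less where a joint would pass 70% of its speed; a pose out of reach is approached as far as the arm can. A call with a gripper value outside its range is refused whole. The fingers move at their own pace and stop on an object; FORCE is the grip in N (left out, the last holds). Time passes only in rows, so rows that repeat a pose let the fingers close. It gives the time, the measured TCP pose, the force, the opening and the grip force at its end, in the units of the state.
- get_obs(): the state, without advancing time (a new reading comes with each control period).
- optics.read_camera(name): name is "side" or "top"; returns (picture, depth): 480x640x3 uint8, red, green, blue; 480x640 float32, m along the optical axis (not along the pixel's ray), 0 where there is no reading.
- optics.camera_info(name): a dict with "fovy" (degrees; the focal length in pixels is half the picture's height over the tangent of half this angle, whatever the lens; pixels are square), "cx", "cy" (the principal point, pixels), "k1" (the pictures are not rectified: a ray, as slopes to the right and down, at radius r is drawn at 1 + k1 r^2 times it, then the intrinsics apply), "R" (3x3) and "t" (3): a world point X has camera coordinates R X + t. Camera axes: x right, y down, z forward; pixel columns grow to the right and rows downward; lengths in m; the calibration is good to about 2 mm. A picture is of the moment at which its call begins. camera_info takes no time and is no camera call.
- env.sign_off(): hands the job in; it is judged then, once.
Trained networks look in the newest picture that a camera, given by its name, has taken for a name from the list of things; names that differ only in an ending like _2 or _b are one class to them, and where a whole thing is asked for, a point or a joint stands for the part that bears it (a point fixed in the world has none). Each returns a list of dicts, best first, with "confidence" (0 to 1); they miss things now and then, are a little off and sometimes report something else, mostly with a low value. They report only what shows in the picture. A call takes as long as a camera call. They do not tell look-alikes from the thing itself.
- nets.look_for(query, camera): "point" ([x, y, z] in m, in world coordinates, good to about 4 mm: the middle of the surface that is visible of it).
- nets.place_of(query, camera): "point" ([x, y, z] in m, in world coordinates, good to about 4 mm: a listed point, or the origin of a listed thing).
The state is a dict: "time_s": time; "qpos": joint angles; "joint_velocities": joint speeds; "effort": joint torques, N m; "tool_pos": TCP position; "tool_rot": TCP orientation; "force": force on the tool from outside, world axes, zero at the start; "wrist_torque": the same for the moment, N m; "grip_width": finger opening in m; "grasp_force": force on a finger pad.
Only numpy, scipy, OpenCV 4.12 (cv2) and the standard library are available. Lean on these libraries where they do the work, as an engineer would, in place of code of your own. Each camera call takes 0.05 s, during which the arm holds its last target. There are 200 camera calls.

## Working session

There is one attempt and no reset: what is moved stays moved. The work goes in short steps, Python scripts to look and compute and a shell command to move; the robot and the scene stay as the last step left them, time stands still between calls to the robot, and variables do not carry over. Pictures are saved under pics/ and viewed, at most 10 in all, crops included, and the job is handed in when it is done.

```bash
mkdir -p pics; cat > h.py <<'E'
import numpy as np,cv2
from cell import get_obs,optics,env,nets
def save(cam,f,crop=None,s=1):
    p,d=optics.read_camera(cam)
    if crop: x0,y0,x1,y1=crop; p=p[y0:y1,x0:x1]
    p=cv2.resize(p,None,fx=s,fy=s) if s!=1 else p
    cv2.imwrite('pics/'+f,p[:,:,::-1]); return d
def pix(cam,X):
    c=optics.camera_info(cam);q=np.array(c['R'])@np.array(X)+np.array(c['t']);u=q[:2]/q[2]
    f=240/np.tan(np.radians(c['fovy'])/2);u=u*(1+c['k1']*(u@u))*f
    return np.round([u[0]+c['cx'],u[1]+c['cy']])
E
python3 - <<'E'
from h import *
save('top','a.png');save('side','b.png')
o=get_obs();print(o['time_s'],o['tool_pos'],o['tool_rot'],o['grip_width'],o['force'])
for q in ['tray_big_lip','tray_small_lip','tray_dish_lip','bulb_big_mid','bulb_s0','dish','rack','jar','gouge']:
    for r in nets.place_of(q,'top')[:4]: print(q,np.round(r['point'],3),round(r['confidence'],2),pix('top',r['point']))
E
```

```text
0.1 [ 0.25754684 -0.59625193  0.22154248] [-1.79899478e+02  4.67983949e-03  2.33669864e+01] 0.08704271421412042 [ 0.02367606 -0.06959711 -0.04709069]
tray_big_lip [ 0.6   -0.207  0.064] 0.66 [436. 215.]
tray_small_lip [ 0.519 -0.077  0.06 ] 0.8 [367. 257.]
tray_small_lip [ 0.63  -0.206  0.018] 0.66 [430. 205.]
tray_small_lip [ 0.432 -0.383  0.001] 0.29 [520. 305.]
tray_dish_lip [0.599 0.061 0.063] 0.88 [295. 216.]
tray_dish_lip [0.709 0.068 0.018] 0.34 [294. 168.]
bulb_big_mid [ 0.393 -0.067  0.033] 0.91 [362. 325.]
bulb_big_mid [ 0.41  -0.177  0.035] 0.9 [420. 316.]
bulb_big_mid [ 0.718 -0.204  0.05 ] 0.87 [431. 158.]
bulb_big_mid [ 0.744 -0.36   0.033] 0.86 [505. 149.]
bulb_s0 [ 0.653 -0.075  0.024] 0.52 [365. 193.]
bulb_s0 [ 0.651 -0.037  0.018] 0.47 [346. 195.]
bulb_s0 [ 0.655 -0.111  0.02 ] 0.43 [382. 193.]
dish [0.71  0.068 0.016] 0.64 [295. 167.]
jar [ 0.405  0.199 -0.002] 0.66 [227. 318.]
gouge [ 0.429 -0.385 -0.001] 0.61 [520. 306.]
```

View pics/a.png

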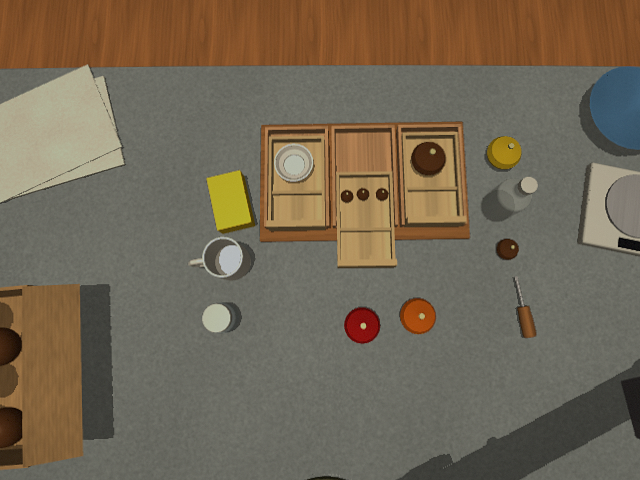

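View pics/b.png

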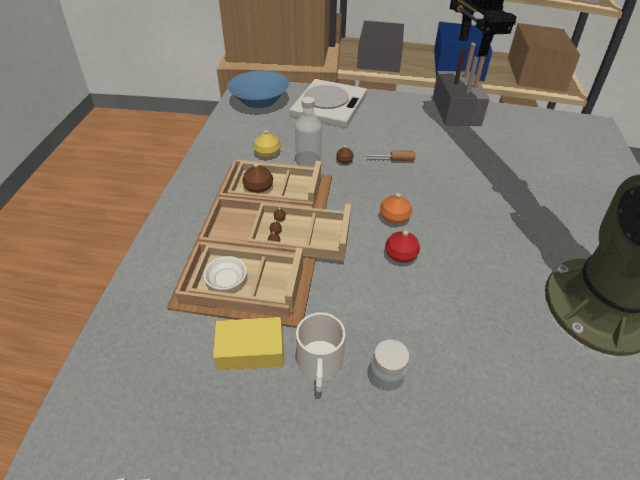

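The top view shows three trays: the dish's on the left at (294,163), the three small bulbs' in the middle, pulled out with its lip at (367,262), and one with a big brown bulb on the right at (428,158). Bulb candidates are brown (428,158), red (362,325), orange (420,315) and yellow (505,150). Only the brown one at (428,158) stands in a tray. The side view agrees. I'll confirm it in one crop and measure the lips by depth.

```bash
python3 - <<'E'
from h import *
d=save('top','c.png',(250,110,530,345),2.5)
c=optics.camera_info('top');f=240/np.tan(np.radians(c['fovy'])/2)
K=np.array([[f,0,c['cx']],[0,f,c['cy']],[0,0,1]])
v,u=np.mgrid[:480,:640];uv=np.stack([u.ravel(),v.ravel()],1).astype(float)
n=cv2.undistortPoints(uv[:,None],K,np.array([c['k1'],0,0,0.]))[:,0]
# (undistort iterates the same radial model)
P=(np.c_[n,np.ones(len(n))]*d.reshape(-1,1)-np.array(c['t']))@np.array(c['R'])
P=P.reshape(480,640,3)
m=(P[...,2]>.055)&(P[...,2]<.07)&(P[...,0]>.45)&(P[...,0]<.64)&(d>0)
for y0 in(-.207,-.075,.061):
    Q=P[m&(abs(P[...,1]-y0)<.06)];print(len(Q),Q.min(0).round(3),Q.max(0).round(3),Q.mean(0).round(3), 'slope',np.polyfit(Q[:,1],Q[:,0],1).round(3))
E
```

```text
396 [ 0.586 -0.266  0.055] [ 0.6   -0.153  0.066] [ 0.593 -0.209  0.062] slope [0.005 0.594]
395 [ 0.504 -0.131  0.055] [ 0.518 -0.021  0.067] [ 0.51  -0.074  0.062] slope [-0.014  0.509]
403 [0.579 0.005 0.055] [0.593 0.117 0.067] [0.585 0.061 0.062] slope [-0.021  0.587]
```

View pics/c.png

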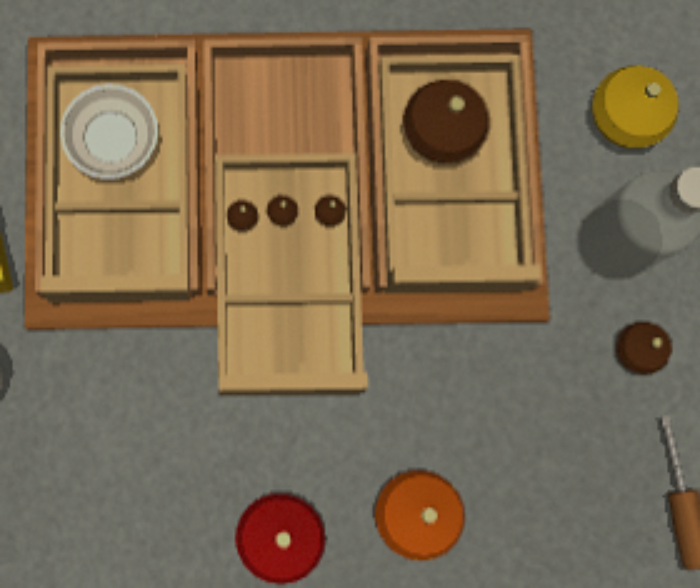

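```bash
python3 -m creep '[{"tz":0,"wz":7},{"tx":0,"wz":14},{"wz":21},{"wz":22.5},{"wz":22.5,"gripper":-1}]'
```

```text
validation failed for argument at $[0]...
```

The crop confirms the brown bulb at crop (446,120) in the right tray as the one meant. Red, orange and yellow are outside the rack. The rack's yaw is about 1°. The call was refused, so I'm supplying every field.

```bash
python3 -m creep '[{"tx":0,"ty":0,"tz":0,"wx":0,"wy":0,"wz":7,"gripper":-1},{"tx":0,"ty":0,"tz":0,"wx":0,"wy":0,"wz":14,"gripper":-1},{"tx":0,"ty":0,"tz":0,"wx":0,"wy":0,"wz":21,"gripper":-1},{"tx":0,"ty":0,"tz":0,"wx":0,"wy":0,"wz":22.5,"gripper":-1},{"tx":0,"ty":0,"tz":0,"wx":0,"wy":0,"wz":22.5,"gripper":-1}]'; python3 -c "
from h import *
print(get_obs()['tool_rot'])"
```

```text
time_s: 1.02
tool_pos: [0.2578, -0.5967, 0.2226]
tool_rot: [180.0, 0.0, 0.8]
force: [0.0, 0.2, -0.6]
grip_width: 0.0611
grasp_force: 0.0
[1.79990786e+02 5.45637744e-03 8.36684822e-01]
```

```bash
python3 -m creep '[{"tx":16,"ty":-38,"tz":0,"wx":0,"wy":0,"wz":0,"gripper":-1},{"tx":32,"ty":-76,"tz":0,"wx":0,"wy":0,"wz":0,"gripper":-1},{"tx":48,"ty":-114,"tz":0,"wx":0,"wy":0,"wz":0,"gripper":-1},{"tx":64,"ty":-152,"tz":0,"wx":0,"wy":0,"wz":0,"gripper":-1},{"tx":80,"ty":-190,"tz":0,"wx":0,"wy":0,"wz":0,"gripper":-1}]'; python3 -m creep '[{"tx":16,"ty":-38,"tz":0,"wx":0,"wy":0,"wz":0,"gripper":-1},{"tx":32,"ty":-76,"tz":0,"wx":0,"wy":0,"wz":0,"gripper":-1},{"tx":48,"ty":-114,"tz":0,"wx":0,"wy":0,"wz":0,"gripper":-1},{"tx":64,"ty":-152,"tz":0,"wx":0,"wy":0,"wz":0,"gripper":-1},{"tx":80,"ty":-190,"tz":0,"wx":0,"wy":0,"wz":0,"gripper":-1}]'; python3 -m creep '[{"tx":15,"ty":-36,"tz":0,"wx":0,"wy":0,"wz":0,"gripper":-1},{"tx":30,"ty":-72,"tz":0,"wx":0,"wy":0,"wz":0,"gripper":-1},{"tx":45,"ty":-108,"tz":0,"wx":0,"wy":0,"wz":0,"gripper":-1},{"tx":57,"ty":-137,"tz":0,"wx":0,"wy":0,"wz":0,"gripper":-1},{"tx":57,"ty":-137,"tz":0,"wx":0,"wy":0,"wz":0,"gripper":-1}]'
```

```text
time_s: 1.43
tool_pos: [0.3353, -0.4037, 0.2227]
tool_rot: [180.0, -0.0, 0.9]
force: [1.2, -0.1, 0.4]
grip_width: 0.0283
grasp_force: 0.0
time_s: 1.85
tool_pos: [0.4124, -0.2125, 0.2229]
tool_rot: [179.9, -0.0, 0.9]
force: [1.0, -0.2, 0.3]
grip_width: 0.0018
grasp_force: 0.0
time_s: 2.27
tool_pos: [0.469, -0.0687, 0.2232]
tool_rot: [-179.9, -0.1, 1.6]
force: [1.0, 0.5, 0.4]
grip_width: 0.0007
grasp_force: 0.0
```

```bash
python3 -m creep '[{"tx":0,"ty":4,"tz":40,"wx":0,"wy":0,"wz":0,"gripper":-1},{"tx":0,"ty":4,"tz":80,"wx":0,"wy":0,"wz":0,"gripper":-1},{"tx":0,"ty":4,"tz":120,"wx":0,"wy":0,"wz":0,"gripper":-1},{"tx":0,"ty":4,"tz":160,"wx":0,"wy":0,"wz":0,"gripper":-1},{"tx":0,"ty":4,"tz":180,"wx":0,"wy":0,"wz":0,"gripper":-1}]'; python3 -m creep '[{"tx":5,"ty":0,"tz":0,"wx":0,"wy":0,"wz":0,"gripper":-1},{"tx":10,"ty":0,"tz":0,"wx":0,"wy":0,"wz":0,"gripper":-1},{"tx":15,"ty":0,"tz":0,"wx":0,"wy":0,"wz":0,"gripper":-1},{"tx":20,"ty":0,"tz":0,"wx":0,"wy":0,"wz":0,"gripper":-1},{"tx":25,"ty":0,"tz":0,"wx":0,"wy":0,"wz":0,"gripper":-1}]'
```

```text
time_s: 2.68
tool_pos: [0.4638, -0.0803, 0.0384]
tool_rot: [-179.9, 0.3, 0.9]
force: [-0.7, -0.1, 0.3]
grip_width: 0.0001
grasp_force: 0.0
time_s: 3.1
tool_pos: [0.4944, -0.0806, 0.0446]
tool_rot: [179.9, -0.2, 0.9]
force: [-0.9, 0.5, -0.6]
grip_width: 0.0006
grasp_force: 0.0
```

```bash
for i in 1 2; do :; done; python3 -m creep '[{"tx":4,"ty":0,"tz":0,"wx":0,"wy":0,"wz":0,"gripper":-1},{"tx":8,"ty":0,"tz":0,"wx":0,"wy":0,"wz":0,"gripper":-1},{"tx":12,"ty":0,"tz":0,"wx":0,"wy":0,"wz":0,"gripper":-1},{"tx":16,"ty":0,"tz":0,"wx":0,"wy":0,"wz":0,"gripper":-1},{"tx":20,"ty":0,"tz":0,"wx":0,"wy":0,"wz":0,"gripper":-1}]'; python3 -m creep '[{"tx":4,"ty":0,"tz":0,"wx":0,"wy":0,"wz":0,"gripper":-1},{"tx":8,"ty":0,"tz":0,"wx":0,"wy":0,"wz":0,"gripper":-1},{"tx":12,"ty":0,"tz":0,"wx":0,"wy":0,"wz":0,"gripper":-1},{"tx":16,"ty":0,"tz":0,"wx":0,"wy":0,"wz":0,"gripper":-1},{"tx":20,"ty":0,"tz":0,"wx":0,"wy":0,"wz":0,"gripper":-1}]';  python3 -m creep '[{"tx":4,"ty":0,"tz":0,"wx":0,"wy":0,"wz":0,"gripper":-1},{"tx":8,"ty":0,"tz":0,"wx":0,"wy":0,"wz":0,"gripper":-1},{"tx":12,"ty":0,"tz":0,"wx":0,"wy":0,"wz":0,"gripper":-1},{"tx":16,"ty":0,"tz":0,"wx":0,"wy":0,"wz":0,"gripper":-1},{"tx":20,"ty":0,"tz":0,"wx":0,"wy":0,"wz":0,"gripper":-1}]'
```

```text
time_s: 3.52
tool_pos: [0.512, -0.0799, 0.0425]
tool_rot: [180.0, 0.0, 0.9]
force: [-1.9, -0.1, 2.0]
grip_width: 0.0003
grasp_force: 1.3
time_s: 3.93
tool_pos: [0.5323, -0.0796, 0.0425]
tool_rot: [180.0, 0.0, 0.9]
force: [-2.2, -0.8, 1.2]
grip_width: 0.0006
grasp_force: 1.3
time_s: 4.35
tool_pos: [0.5524, -0.0792, 0.0425]
tool_rot: [180.0, 0.0, 0.9]
force: [-2.5, 0.6, 1.2]
grip_width: 0.0
grasp_force: 1.3
```

```bash
python3 -m creep '[{"tx":3,"ty":0,"tz":0,"wx":0,"wy":0,"wz":0,"gripper":-1},{"tx":6,"ty":0,"tz":0,"wx":0,"wy":0,"wz":0,"gripper":-1},{"tx":9,"ty":0,"tz":0,"wx":0,"wy":0,"wz":0,"gripper":-1},{"tx":12,"ty":0,"tz":0,"wx":0,"wy":0,"wz":0,"gripper":-1},{"tx":15,"ty":0,"tz":0,"wx":0,"wy":0,"wz":0,"gripper":-1}]'; python3 -m creep '[{"tx":2,"ty":0,"tz":0,"wx":0,"wy":0,"wz":0,"gripper":-1},{"tx":4,"ty":0,"tz":0,"wx":0,"wy":0,"wz":0,"gripper":-1},{"tx":6,"ty":0,"tz":0,"wx":0,"wy":0,"wz":0,"gripper":-1},{"tx":8,"ty":0,"tz":0,"wx":0,"wy":0,"wz":0,"gripper":-1},{"tx":10,"ty":0,"tz":0,"wx":0,"wy":0,"wz":0,"gripper":-1}]'
```

```text
time_s: 4.77
tool_pos: [0.5672, -0.079, 0.0425]
tool_rot: [180.0, 0.0, 0.9]
force: [-2.2, -1.0, 1.0]
grip_width: 0.0003
grasp_force: 1.2
time_s: 5.18
tool_pos: [0.5771, -0.0788, 0.0425]
tool_rot: [180.0, 0.0, 0.9]
force: [-2.9, -0.3, 0.8]
grip_width: 0.0004
grasp_force: 1.1
```

```bash
python3 -m creep '[{"tx":1.5,"ty":0,"tz":0,"wx":0,"wy":0,"wz":0,"gripper":-1},{"tx":3,"ty":0,"tz":0,"wx":0,"wy":0,"wz":0,"gripper":-1},{"tx":4.5,"ty":0,"tz":0,"wx":0,"wy":0,"wz":0,"gripper":-1},{"tx":6,"ty":0,"tz":0,"wx":0,"wy":0,"wz":0,"gripper":-1},{"tx":7,"ty":0,"tz":0,"wx":0,"wy":0,"wz":0,"gripper":-1}]'
```

```text
time_s: 5.6
tool_pos: [0.5819, -0.0788, 0.0425]
tool_rot: [180.0, 0.3, 0.9]
force: [-9.8, 0.2, 8.2]
grip_width: 0.0002
grasp_force: 5.2
```

```bash
python3 -m creep '[{"tx":-6,"ty":0,"tz":0,"wx":0,"wy":0,"wz":0,"gripper":-1},{"tx":-20,"ty":0,"tz":0,"wx":0,"wy":0,"wz":0,"gripper":-1},{"tx":-32,"ty":0,"tz":-15,"wx":0,"wy":0,"wz":0,"gripper":-1},{"tx":-32,"ty":0,"tz":-55,"wx":0,"wy":0,"wz":0,"gripper":-1},{"tx":-32,"ty":0,"tz":-90,"wx":0,"wy":0,"wz":0,"gripper":-1}]';python3 -m creep '[{"tx":20,"ty":30,"tz":0,"wx":0,"wy":0,"wz":0,"gripper":-1},{"tx":40,"ty":60,"tz":0,"wx":0,"wy":0,"wz":0,"gripper":-1},{"tx":60,"ty":90,"tz":0,"wx":0,"wy":0,"wz":0,"gripper":-1},{"tx":78,"ty":124,"tz":0,"wx":0,"wy":0,"wz":0,"gripper":-1},{"tx":78,"ty":124,"tz":0,"wx":0,"wy":0,"wz":0,"gripper":-1}]'
python3 - <<'E'
from h import *
o=get_obs();print(o['tool_pos'],o['tool_rot'])
save('side','d.png',(150,80,450,320),2.5)
for q in ['tray_big_lip','tray_big_well','tray_small_lip','tray_dish_lip']:
    for r in nets.place_of(q,'side')[:3]: print(q,np.round(r['point'],3),round(r['confidence'],2))
E
```

```text
time_s: 6.02
tool_pos: [0.5511, -0.0788, 0.1329]
tool_rot: [-180.0, 0.0, 0.9]
force: [0.9, 0.0, 0.3]
grip_width: 0.0006
grasp_force: 0.0
time_s: 6.43
tool_pos: [0.634, -0.2118, 0.1318]
tool_rot: [179.7, -0.2, 0.3]
force: [-1.2, -1.9, -0.2]
grip_width: 0.0003
grasp_force: 0.0
[ 0.63403696 -0.21175525  0.13177713] [179.71561309  -0.20091907   0.34145598]
tray_big_lip [ 0.601 -0.208  0.066] 0.83
tray_big_well [ 0.626 -0.209  0.019] 0.87
tray_small_lip [ 0.606 -0.075  0.065] 0.74
tray_small_lip [ 0.6   -0.21   0.068] 0.25
tray_dish_lip [0.594 0.06  0.061] 0.67
```

View pics/d.png

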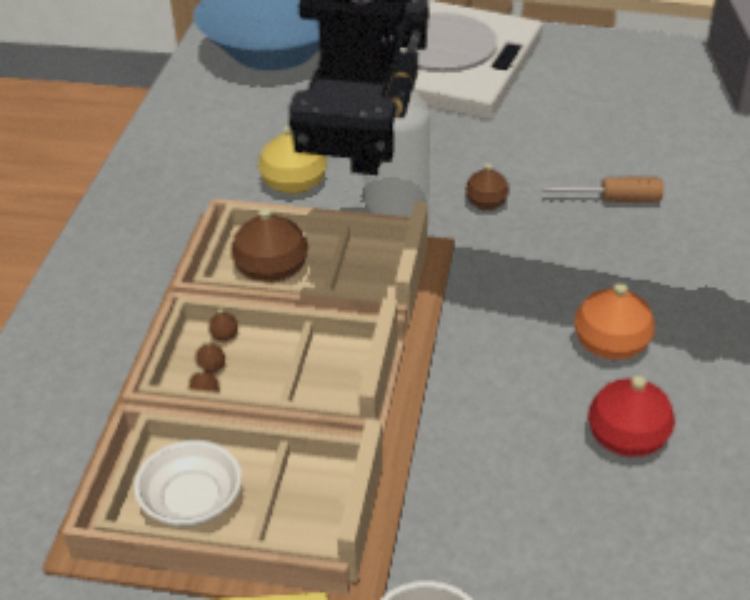

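The small bulbs' tray is home with its three bulbs standing. Its lip at crop (375,340) lines up with the other lips. The hand at crop (365,150) is above the big tray's well, so I'm descending into it.

```bash
python3 -m creep '[{"tx":-2,"ty":0,"tz":25,"wx":0,"wy":0,"wz":0,"gripper":-1},{"tx":-2,"ty":0,"tz":50,"wx":0,"wy":0,"wz":0,"gripper":-1},{"tx":-2,"ty":0,"tz":75,"wx":0,"wy":0,"wz":0,"gripper":-1},{"tx":-2,"ty":0,"tz":94,"wx":0,"wy":0,"wz":0,"gripper":-1},{"tx":-2,"ty":0,"tz":94,"wx":0,"wy":0,"wz":0,"gripper":-1}]';python3 -m creep '[{"tx":-3,"ty":0,"tz":0,"wx":0,"wy":0,"wz":0,"gripper":-1},{"tx":-6,"ty":0,"tz":0,"wx":0,"wy":0,"wz":0,"gripper":-1},{"tx":-9,"ty":0,"tz":0,"wx":0,"wy":0,"wz":0,"gripper":-1},{"tx":-12,"ty":0,"tz":0,"wx":0,"wy":0,"wz":0,"gripper":-1},{"tx":-15,"ty":0,"tz":0,"wx":0,"wy":0,"wz":0,"gripper":-1}]'
```

```text
time_s: 7.1
tool_pos: [0.6265, -0.1995, 0.0344]
tool_rot: [-179.8, 0.4, 1.0]
force: [-0.3, 0.2, -0.3]
grip_width: 0.0001
grasp_force: 0.0
time_s: 7.52
tool_pos: [0.6152, -0.2026, 0.04]
tool_rot: [179.9, -0.1, 0.9]
force: [0.4, -0.7, -0.0]
grip_width: 0.0001
grasp_force: 0.0
```

```bash
python3 -m creep '[{"tx":-2,"ty":0,"tz":0,"wx":0,"wy":0,"wz":0,"gripper":-1},{"tx":-5,"ty":0,"tz":0,"wx":0,"wy":0,"wz":0,"gripper":-1},{"tx":-8,"ty":0,"tz":0,"wx":0,"wy":0,"wz":0,"gripper":-1},{"tx":-11,"ty":0,"tz":0,"wx":0,"wy":0,"wz":0,"gripper":-1},{"tx":-15,"ty":0,"tz":0,"wx":0,"wy":0,"wz":0,"gripper":-1}]';python3 -m creep '[{"tx":-4,"ty":0,"tz":0,"wx":0,"wy":0,"wz":0,"gripper":-1},{"tx":-8,"ty":0,"tz":0,"wx":0,"wy":0,"wz":0,"gripper":-1},{"tx":-12,"ty":0,"tz":0,"wx":0,"wy":0,"wz":0,"gripper":-1},{"tx":-16,"ty":0,"tz":0,"wx":0,"wy":0,"wz":0,"gripper":-1},{"tx":-20,"ty":0,"tz":0,"wx":0,"wy":0,"wz":0,"gripper":-1}]';python3 -m creep '[{"tx":-4,"ty":0,"tz":0,"wx":0,"wy":0,"wz":0,"gripper":-1},{"tx":-8,"ty":0,"tz":0,"wx":0,"wy":0,"wz":0,"gripper":-1},{"tx":-12,"ty":0,"tz":0,"wx":0,"wy":0,"wz":0,"gripper":-1},{"tx":-16,"ty":0,"tz":0,"wx":0,"wy":0,"wz":0,"gripper":-1},{"tx":-20,"ty":0,"tz":0,"wx":0,"wy":0,"wz":0,"gripper":-1}]'
```

```text
time_s: 7.93
tool_pos: [0.6007, -0.2028, 0.0392]
tool_rot: [180.0, -0.1, 0.9]
force: [3.6, -1.2, 2.0]
grip_width: 0.0005
grasp_force: 1.3
time_s: 8.35
tool_pos: [0.5795, -0.2029, 0.0386]
tool_rot: [180.0, -0.0, 0.9]
force: [2.6, -0.4, 1.6]
grip_width: 0.0007
grasp_force: 1.3
time_s: 8.77
tool_pos: [0.5595, -0.2032, 0.0386]
tool_rot: [180.0, -0.0, 0.9]
force: [2.7, -0.5, 1.7]
grip_width: 0.0005
grasp_force: 1.3
```

```bash
python3 -m creep '[{"tx":-4,"ty":0,"tz":0,"wx":0,"wy":0,"wz":0,"gripper":-1},{"tx":-8,"ty":0,"tz":0,"wx":0,"wy":0,"wz":0,"gripper":-1},{"tx":-12,"ty":0,"tz":0,"wx":0,"wy":0,"wz":0,"gripper":-1},{"tx":-16,"ty":0,"tz":0,"wx":0,"wy":0,"wz":0,"gripper":-1},{"tx":-20,"ty":0,"tz":0,"wx":0,"wy":0,"wz":0,"gripper":-1}]';python3 -m creep '[{"tx":-4,"ty":0,"tz":0,"wx":0,"wy":0,"wz":0,"gripper":-1},{"tx":-8,"ty":0,"tz":0,"wx":0,"wy":0,"wz":0,"gripper":-1},{"tx":-12,"ty":0,"tz":0,"wx":0,"wy":0,"wz":0,"gripper":-1},{"tx":-16,"ty":0,"tz":0,"wx":0,"wy":0,"wz":0,"gripper":-1},{"tx":-20,"ty":0,"tz":0,"wx":0,"wy":0,"wz":0,"gripper":-1}]';python3 -m creep '[{"tx":-3,"ty":0,"tz":0,"wx":0,"wy":0,"wz":0,"gripper":-1},{"tx":-6,"ty":0,"tz":0,"wx":0,"wy":0,"wz":0,"gripper":-1},{"tx":-9,"ty":0,"tz":0,"wx":0,"wy":0,"wz":0,"gripper":-1},{"tx":-12,"ty":0,"tz":0,"wx":0,"wy":0,"wz":0,"gripper":-1},{"tx":-15,"ty":0,"tz":0,"wx":0,"wy":0,"wz":0,"gripper":-1}]'
```

```text
time_s: 9.18
tool_pos: [0.5394, -0.2035, 0.0385]
tool_rot: [180.0, 0.0, 0.9]
force: [2.3, -1.4, 2.4]
grip_width: 0.0001
grasp_force: 1.3
time_s: 9.6
tool_pos: [0.5194, -0.2039, 0.0385]
tool_rot: [180.0, 0.0, 0.9]
force: [3.3, -2.0, 1.1]
grip_width: 0.0002
grasp_force: 1.3
time_s: 10.02
tool_pos: [0.5045, -0.204, 0.0384]
tool_rot: [180.0, 0.0, 0.9]
force: [2.5, -2.3, 0.6]
grip_width: 0.0006
grasp_force: 1.2
```

```bash
python3 -m creep '[{"tx":-2,"ty":0,"tz":0,"wx":0,"wy":0,"wz":0,"gripper":-1},{"tx":-4,"ty":0,"tz":0,"wx":0,"wy":0,"wz":0,"gripper":-1},{"tx":-6,"ty":0,"tz":0,"wx":0,"wy":0,"wz":0,"gripper":-1},{"tx":-8,"ty":0,"tz":0,"wx":0,"wy":0,"wz":0,"gripper":-1},{"tx":-10,"ty":0,"tz":0,"wx":0,"wy":0,"wz":0,"gripper":-1}]'
```

```text
time_s: 10.43
tool_pos: [0.4981, -0.204, 0.0386]
tool_rot: [180.0, -0.4, 0.9]
force: [14.6, -2.7, -12.0]
grip_width: 0.0
grasp_force: 7.4
```

```bash
python3 -m creep '[{"tx":0,"ty":0,"tz":0,"wx":0,"wy":0,"wz":0,"gripper":-1},{"tx":0,"ty":0,"tz":0,"wx":0,"wy":0,"wz":0,"gripper":-1},{"tx":4,"ty":0,"tz":0,"wx":0,"wy":0,"wz":0,"gripper":-1},{"tx":10,"ty":0,"tz":0,"wx":0,"wy":0,"wz":0,"gripper":-1},{"tx":18,"ty":0,"tz":0,"wx":0,"wy":0,"wz":0,"gripper":-1}]';python3 -m creep '[{"tx":2,"ty":0,"tz":-20,"wx":0,"wy":0,"wz":0,"gripper":-1},{"tx":2,"ty":0,"tz":-50,"wx":0,"wy":0,"wz":0,"gripper":-1},{"tx":2,"ty":0,"tz":-85,"wx":0,"wy":0,"wz":0,"gripper":-1},{"tx":2,"ty":0,"tz":-125,"wx":0,"wy":0,"wz":0,"gripper":-1},{"tx":2,"ty":0,"tz":-165,"wx":0,"wy":0,"wz":0,"gripper":-1}]'; python3 -m creep '[{"tx":-20,"ty":30,"tz":0,"wx":0,"wy":0,"wz":0,"gripper":-1},{"tx":-40,"ty":60,"tz":0,"wx":0,"wy":0,"wz":0,"gripper":-1},{"tx":-60,"ty":90,"tz":0,"wx":0,"wy":0,"wz":0,"gripper":-1},{"tx":-80,"ty":120,"tz":0,"wx":0,"wy":0,"wz":0,"gripper":-1},{"tx":-80,"ty":120,"tz":0,"wx":0,"wy":0,"wz":0,"gripper":-1}]'
python3 - <<'E'
from h import *
save('top','e.png',(230,90,550,345),2.4)
for q in ['tray_big_lip','bulb_big_mid','tray_small_lip','tray_dish_lip']:
    for r in nets.place_of(q,'top')[:4]: print(q,np.round(r['point'],3),round(r['confidence'],2))
E
```

```text
time_s: 10.85
tool_pos: [0.5117, -0.2033, 0.0379]
tool_rot: [-179.9, 0.2, 0.8]
force: [0.1, -0.3, -1.2]
grip_width: 0.0004
grasp_force: 0.0
time_s: 11.27
tool_pos: [0.5141, -0.203, 0.2045]
tool_rot: [-179.9, 0.1, 0.9]
force: [0.2, -0.1, 0.4]
grip_width: 0.0006
grasp_force: 0.0
time_s: 11.68
tool_pos: [0.4308, -0.3327, 0.2031]
tool_rot: [179.8, 0.3, 0.2]
force: [-1.0, -1.0, -0.0]
grip_width: 0.0002
grasp_force: 0.0
tray_big_lip [ 0.484 -0.213  0.064] 0.85
bulb_big_mid [ 0.741 -0.361  0.032] 0.92
bulb_big_mid [ 0.411 -0.175  0.034] 0.7
bulb_big_mid [ 0.393 -0.067  0.03 ] 0.59
bulb_big_mid [ 0.608 -0.205  0.051] 0.57
tray_small_lip [ 0.605 -0.075  0.063] 0.88
tray_dish_lip [0.594 0.061 0.066] 0.96
tray_dish_lip [ 0.485 -0.212  0.062] 0.21
```

View pics/e.png

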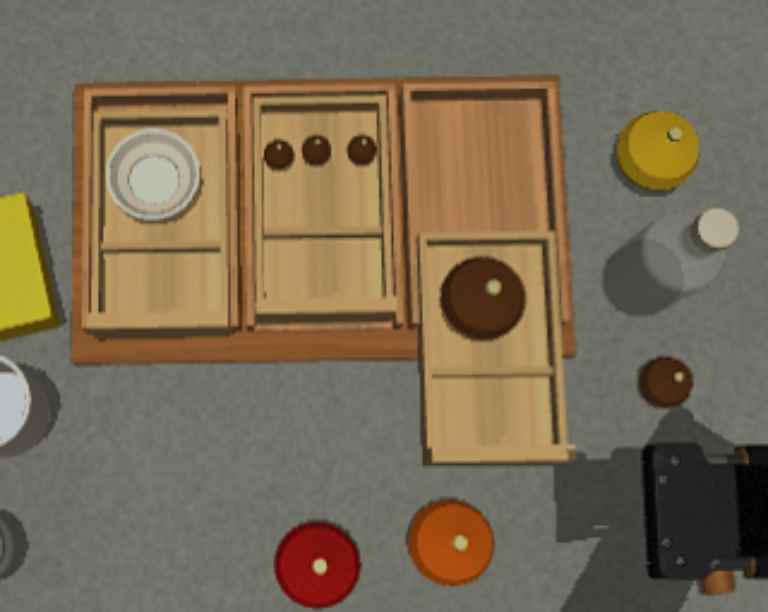

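The big tray is out, with its lip at crop (498,455) and the bulb standing in its rear at (483,298). The small tray is home with its three bulbs, the dish tray is shut, and the hand is clear at the lower right. I'll let it settle briefly and hand in.

```bash
python3 -m creep '[{"tx":0,"ty":0,"tz":0,"wx":0,"wy":0,"wz":0,"gripper":-1},{"tx":0,"ty":0,"tz":0,"wx":0,"wy":0,"wz":0,"gripper":-1},{"tx":0,"ty":0,"tz":0,"wx":0,"wy":0,"wz":0,"gripper":-1}]'; python3 -c "
from cell import env
print(env.sign_off())"
```

```text
time_s: 12.18
tool_pos: [0.4373, -0.3241, 0.2036]
tool_rot: [-180.0, 0.0, 1.0]
force: [-0.5, 0.0, -0.4]
grip_width: 0.0002
grasp_force: 0.0
the job is handed in; nothing more can be done
None
```

I handed the job in at about 12 s. The last top view and the force readings showed the small bulbs' tray home, the big bulb's tray drawn out to its stop with the bulb standing, the dish's tray shut and the hand clear; the hand-in returned no verdict.

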